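Roll the fuse box open and the switch box shut

TASK

The electrician has finished with the switches and now needs the fuses. Roll the curved cover of the blue fuse box fully open, and roll the curved cover of the grey switch box fully shut over its black toggles.

Things in the scene. Friction and masses are not known exactly. Their poses are not given: they have to be found in the camera images.
- fuse_tab (a point): Grip point in the black finger tab of the blue roll-top box (white fuse carriers inside), on the left or right. The tab stands radially off the cover: 24 mm wide (y), 14 thick (x), 52 out (z). Point: mid-tab, 17 mm short of its end, 35 off the cover, 135 from the track's axis along z. Axes turn with the cover: z out along the tab, y level along the track's axis, x along the track, shutting way.
- fuse_cover (a joint): Angle of the blue fuse cover, rad: 0 shut, 1.3 open at its stop. Rolls on an arc, 100 mm radius, about a level axis 50 mm above the shelf; opening brings the tab up and towards the robot. Tab 40 deg above level, leaning away from the robot, at 0; upright at 0.873; 24 deg past at 1.3. Fixed box: 216 deep, 170 wide, 160 high, yaw within 0.25. Stays where left; takes 2 to 5 N at the tab.
- switch_tab (a point): Grip point in the black finger tab of the grey roll-top box (black toggles inside), on the left or right. The tab stands radially off the cover: 24 mm wide (y), 14 thick (x), 52 out (z). Point: mid-tab, 17 mm short of its end, 35 off the cover, 135 from the track's axis along z. Axes turn with the cover: z out along the tab, y level along the track's axis, x along the track, shutting way.
- switch_cover (a joint): Angle of the grey switch cover, rad: 0 shut, 1.3 open at its stop. Rolls on an arc, 100 mm radius, about a level axis 50 mm above the shelf; opening brings the tab up and towards the robot. Tab 40 deg above level, leaning away from the robot, at 0; upright at 0.873; 24 deg past at 1.3. Fixed box: 216 deep, 170 wide, 160 high, yaw within 0.25. Stays where left; takes 2 to 5 N at the tab.

How it is judged:
By the outcome, as a careful person would: the job done as asked, in the order asked, and still so for the second after the job is handed in, with the robot touching nothing.
It also fails if it takes over 48 s, if anything falls off the work surface, if the arm or the gripper's body presses on something with over 40 N, if the wrist force passes 120 N, or if a joint passes its speed limit or range.

ROBOT

A 6-joint arm with a two-finger parallel gripper is mounted at the origin on the work surface. World frame = base frame: x ahead of the robot, y to its left, z up, the work surface at z = 0. Lengths are in m, angles in rad, forces in N, time in s.
With the tool pointing down it reaches from about 0.275 to 0.725 m from the base axis. Payload 15.9 kg.
Tool frame: the origin (TCP) lies at the very end of the fingers, on their centre line; the grasp point (between the pads) lies 19 mm behind it (arm.grip_depth is the distance from the TCP to the grasp point, in m); z points along the fingers, x is the direction in which the jaws open and shut, and the axes are right-handed (so a half turn about z gives the same grasp; the last joint's range is limited). The gripper opens to 85 mm and grips with 20 to 120 N. Pads are 22 mm wide; open, the fingers measure 114 mm over their backs; the gripper's body (76 mm by 85 mm) begins 54 mm behind the grasp point. The pads swing forward as they close: fully open they stand 13 mm farther back than shut.
Start: joints at [-1.326, 0.213, -0.034, 1.323, 0, 1.571], TCP at [0.121, -0.485, 0.231] pointing down, gripper open.
Joint ranges: [-2.98, 2.98], [-0.74, 1.72], [-1.14, 1.35], [-2.1, 2.04], [-1.57, 1.44], [-3.14, 3.14]. Speed limits (rad/s): [1.89, 1.89, 2.39, 2.57, 3.14, 3.14].

INTERFACE

Orientations are given as a unit quaternion [x, y, z, w].
In Python, from workcell import arm, viewer, ticket gives the robot as it stands.
- The arm moves only by the tool move_arm, never from a script. Its argument "moves" is one flat list of numbers, 7 for each row, row after row: the shift along the tool's x, y, z in mm, then the turn, a rotation vector about the tool's x, y, z in rad, then the opening, from 0 (shut) to 1 (fully open). In form: [dx, dy, dz, ax, ay, az, fingers, dx, dy, dz, ax, ay, az, fingers, ...]. A call has exactly 8 rows; each row shifts and turns the commanded pose from where the row before left it, along the tool's axes as they then stand; what a row does not reach is not made up. A row lasts 1/10 s, in which the tool goes at most 50 mm and 8.59 degrees, less where a joint would pass 70% of its speed; a pose out of reach is approached as far as the arm can. A call is refused whole if a number of a shift passes 50 or a number of a turn 0.15, either way. A call with a gripper value outside its range is refused whole. The fingers move at their own pace and stop on an object; the grip force is fixed at half the most. Time passes only in rows, so rows that do not move let the fingers close, or fill a call up. It gives the time, the measured TCP pose, the force and the opening at its end, in the units of the state.
- arm.read_state(): the state, without advancing time (a new reading comes with each control period).
- viewer.read_camera(name): name is "side" or "top" or "wrist"; returns a dict with "img" (384x512x3 uint8, red, green, blue), "depth" (384x512 float32, m along the optical axis (not along the pixel's ray), 0 where there is no reading), "fx", "fy", "cx", "cy" (pixels), "R" (3x3) and "t" (3): a world point X has camera coordinates R X + t; the wrist camera has in their place "tool_from_camera" (4x4, takes a point from camera to tool coordinates, whose origin is the TCP and whose axes are the tool frame's). Camera axes: x right, y down, z forward; pixel columns grow to the right and rows downward; lengths in m; the calibration is good to about 2 mm. A picture is of the moment at which its call begins: read the wrist's pose just before it.
- ticket.sign_off(): hands the job in, once; it reports no verdict.
The state is a dict: "time_s": time; "qpos": joint angles; "joint_vel": joint speeds; "joint_efforts": joint torques, N m; "ee_pos": TCP position; "tcp_rot": TCP orientation; "force": force on the tool from outside, world axes, zero at the start; "torque": the same for the moment, N m; "grip_width": finger opening in m.
Only numpy, scipy, OpenCV 4.12 (cv2) and the standard library are available. Lean on these libraries where they do the work, as an engineer would, in place of code of your own. Each camera call takes 0.05 s, during which the arm holds its last target. There are 200 camera calls.

## Working session

There is one attempt and no reset: what is moved stays moved. The work goes in short steps, Python scripts to look and compute and a tool call to move; the robot and the scene stay as the last step left them, time stands still between calls to the robot, and variables do not carry over. Pictures are saved under pics/ and viewed, about 8 in all and at most 12, crops included, and the job is handed in when it is done.

Besides the shell and the picture viewer there is one more tool, called after "Call:" by a JSON object that holds its "name" and its "arguments". move_arm: Moves the arm, as the interface text tells. Its arguments: {"type":"object","properties":{"moves":{"type":"array"}},"required":["moves"]}

```bash
ls; mkdir -p pics
python3 - <<'E'
from workcell import arm, viewer
import cv2, numpy as np
s=arm.read_state(); print(s['time_s'],s['ee_pos'],s['tcp_rot'],s['grip_width'],arm.grip_depth)
ims=[]
for n in('top','side'):
    c=viewer.read_camera(n); np.savez('pics/'+n,**c); ims.append(cv2.resize(c['img'],(400,300)) if 0 else c['img']); print(n,c['fx'],c['R'].round(3).tolist(),c['t'])
cv2.imwrite('pics/top.png',ims[0][...,::-1]);cv2.imwrite('pics/side.png',ims[1][...,::-1])
E
```

```text
pics
0.0 [ 0.12111556 -0.48474869  0.23082266] [ 7.88154027e-01 -6.15477788e-01 -4.36701807e-04 -3.62586560e-04] 0.08572186887705516 0.0187
top 374.1207659092257 [[-0.011, -0.999, -0.03], [-0.985, 0.016, -0.17], [0.17, 0.028, -0.985]] [0.01660679 0.61511604 0.69440205]
side 392.7920330263701 [[-0.785, -0.62, 0.019], [-0.463, 0.564, -0.683], [0.413, -0.545, -0.73]] [0.47337612 0.36039471 0.55972238]
```

View pics/top.png

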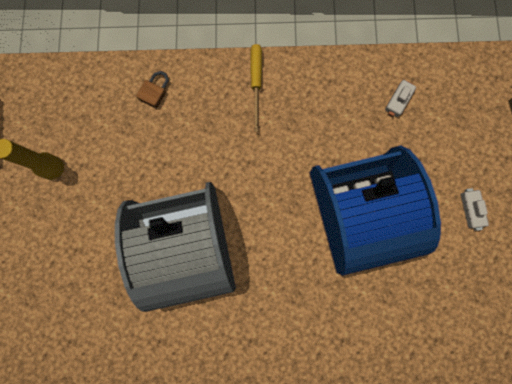

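View pics/side.png

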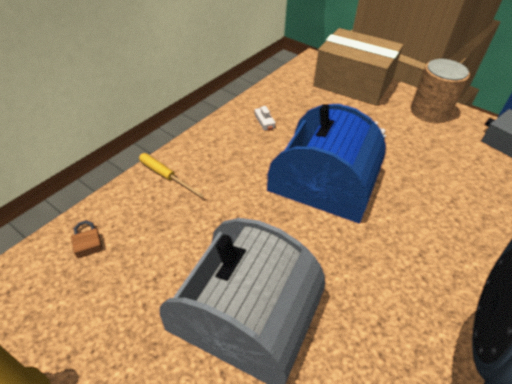

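```bash
cat > h.py <<'E'
import numpy as np, cv2
def cloud(c):
    d=c['depth']; v,u=np.indices(d.shape)
    p=np.stack([(u-c['cx'])/c['fx']*d,(v-c['cy'])/c['fy']*d,d],-1)
    return (p-c['t'])@c['R'], d>0
E
python3 - <<'E'
from h import *
P=[];H=[]
for n in('top','side'):
    c=dict(np.load(f'pics/{n}.npz')); p,ok=cloud(c)
    hsv=cv2.cvtColor(c['img'],cv2.COLOR_RGB2HSV)
    P.append(p[ok]);H.append(hsv[ok])
P=np.concatenate(P).astype(np.float32);H=np.concatenate(H).astype(int)
for name,s,rough in(('blue',-1,None),('grey',1,None)):
    reg=(P[:,2]>.03)&(P[:,2]<.25)&(P[:,0]>.2)&(P[:,0]<.75)&(P[:,1]*s>.0)&(abs(P[:,1])<.4)
    if s<0: m=reg&(H[:,0]>100)&(H[:,0]<130)&(H[:,1]>120)
    else: m=reg&(H[:,1]<90)&(H[:,2]>50)
    q=P[m]; ctr=np.median(q[:,:2],0); q=q[np.hypot(*(q[:,:2]-ctr).T)<.16]
    r=cv2.minAreaRect(q[:,:2]); print(name,len(q),r, 'zmax',np.percentile(q[:,2],99))
    (cx,cy),(w,h),a=r
    a=np.deg2rad(a); 
    if w<h: a+=np.pi/2
    a=(a+np.pi/2)%np.pi-np.pi/2
    ex=np.array([np.cos(a),np.sin(a)]);ey=np.array([-ex[1],ex[0]])
    b=P[reg&(H[:,2]<45)&(P[:,2]>.12)]; d=b[:,:2]-[cx,cy]
    l=np.c_[d@ex,d@ey,b[:,2]-.05]; rr=np.hypot(l[:,0],l[:,2]); l=l[(abs(l[:,1])<.03)&(rr>.11)&(rr<.17)]
    print(' yaw',a,'black n',len(l),'y',np.percentile(l[:,1],[2,50,98]).round(3),'r max',np.hypot(l[:,0],l[:,2]).max().round(3))
    th=np.arctan2(l[:,0],l[:,2]); print(' ang from upright (away +) deg',np.rad2deg(np.percentile(th,[5,25,50,75,95])).round(1))
    # axis check: circle fit on central cover
    d=q[:,:2]-[cx,cy]; x=d@ex;y=d@ey; k=abs(y)<.05; A=np.c_[2*x[k],2*q[k,2],np.ones(k.sum())]
    for _ in range(4):
        s_=np.linalg.lstsq(A,x[k]**2+q[k,2]**2,rcond=None)[0]; R=np.sqrt(s_[2]+s_[0]**2+s_[1]**2)
        k=(abs(y)<.05)&(abs(np.hypot(x-s_[0],q[:,2]-s_[1])-R)<.006);A=np.c_[2*x[k],2*q[k,2],np.ones(k.sum())]
    print(' circle dx,z,R',s_[:2],R, 'x ext',np.percentile(x,[.5,99.5]),'y ext',np.percentile(y,[.5,99.5]))
E
```

```text
Traceback (most recent call last):
cv2.error: OpenCV(4.12.0) /io/opencv/modules/imgproc/src/convhull.cpp:143: error: (-215:Assertion failed) total >= 0 && (depth == CV_32F || depth == CV_32S) in function 'convexHull'
```

```bash
cat > m.py <<'E'
from h import *
P=[];H=[]
for n in('top','side'):
    c=dict(np.load(f'pics/{n}.npz')); p,ok=cloud(c)
    hsv=cv2.cvtColor(c['img'],cv2.COLOR_RGB2HSV)
    P.append(p[ok]);H.append(hsv[ok])
P=np.concatenate(P).astype(np.float32);H=np.concatenate(H).astype(int)
for name,s in(('blue',-1),('grey',1)):
    reg=(P[:,2]>.03)&(P[:,2]<.25)&(P[:,0]>.2)&(P[:,0]<.75)&(P[:,1]*s>.0)&(abs(P[:,1])<.4)
    if s<0: m=reg&(H[:,0]>100)&(H[:,0]<130)&(H[:,1]>120)
    else: m=reg&(H[:,1]<90)&(H[:,2]>50)
    q=P[m]; ctr=np.median(q[:,:2],0); q=q[np.hypot(*(q[:,:2]-ctr).T)<.16]
    r=cv2.minAreaRect(np.ascontiguousarray(q[:,:2])); print(name,len(q),r, 'zmax',np.percentile(q[:,2],99))
    (cx,cy),(w,h),a=r
    a=np.deg2rad(a)
    if w<h: a+=np.pi/2
    a=(a+np.pi/2)%np.pi-np.pi/2
    ex=np.array([np.cos(a),np.sin(a)]);ey=np.array([-ex[1],ex[0]])
    b=P[reg&(H[:,2]<45)&(P[:,2]>.12)]; d=b[:,:2]-[cx,cy]
    l=np.c_[d@ex,d@ey,b[:,2]-.05]; rr=np.hypot(l[:,0],l[:,2]); l=l[(abs(l[:,1])<.03)&(rr>.11)&(rr<.17)]
    print(' yaw',a,'black n',len(l),'y',np.percentile(l[:,1],[2,50,98]).round(3),'r max',np.hypot(l[:,0],l[:,2]).max().round(3))
    th=np.arctan2(l[:,0],l[:,2]); print(' ang from upright (away +) deg',np.rad2deg(np.percentile(th,[5,25,50,75,95])).round(1))
    d=q[:,:2]-[cx,cy]; x=d@ex;y=d@ey; k=abs(y)<.05
    for _ in range(5):
        A=np.c_[2*x[k],2*q[k,2],np.ones(k.sum())]
        s_=np.linalg.lstsq(A,x[k]**2+q[k,2]**2,rcond=None)[0]; R=np.sqrt(s_[2]+s_[0]**2+s_[1]**2)
        k=(abs(y)<.05)&(abs(np.hypot(x-s_[0],q[:,2]-s_[1])-R)<.006)
    print(' circle dx,z,R',s_[:2],R, 'x ext',np.percentile(x,[.5,99.5]),'y ext',np.percentile(y,[.5,99.5]))
E
python3 m.py
```

```text
blue 18371 ((0.5644475221633911, -0.21396660804748535), (0.21115350723266602, 0.17128311097621918), 12.969464302062988) zmax 0.15929441
 yaw 0.22635985429086758 black n 423 y [-0.011  0.005  0.011] r max 0.156
 ang from upright (away +) deg [ 9.1  9.5 10.5 12.2 13.6]
 circle dx,z,R [-0.00870592  0.05213364] 0.09835107124529104 x ext [-0.10306443  0.09953732] y ext [-0.08324667  0.08454588]
grey 24870 ((0.5012426376342773, 0.15286597609519958), (0.2153351753950119, 0.17346037924289703), 12.03784465789795) zmax 0.15893567
 yaw 0.2101000241239297 black n 677 y [-0.011  0.002  0.012] r max 0.155
 ang from upright (away +) deg [10.5 10.9 11.4 13.3 15.3]
 circle dx,z,R [-0.00918271  0.05217208] 0.09838452969476603 x ext [-0.10696317  0.09629291] y ext [-0.08386389  0.08488664]
```

```bash
cat >> m.py <<'E'
    X=x; Z=q[:,2]-.05
    for lab,k0,R in(('cheek',abs(y)>.076,.11),('cover',abs(y)<.06,.10)):
        for z0 in((.0,.06) if lab=='cheek' else (.06,)):
            k=k0&(Z>z0); f=[(np.sum(abs(np.hypot(X[k]-u,Z[k])-R)<.002),u) for u in np.arange(-.02,.02,.001)]
            print(lab,z0,sorted(f)[-4:])
    o=np.hypot(l[:,0],l[:,2])>.147; print(' tab end x,z',np.percentile(l[o,0],[3,97]),np.percentile(l[o,2],[3,97]))
    for a0 in range(-90,50,10):
        k=(abs(y)<.06)&(abs(np.rad2deg(np.arctan2(X,Z))-a0-5)<5)
        if k.sum()>20: print(a0,k.sum(),np.median(np.hypot(X[k],Z[k])).round(4),end='; ')
    print()
E
python3 m.py
```

```text
blue 18371 ((0.5644475221633911, -0.21396660804748535), (0.21115350723266602, 0.17128311097621918), 12.969464302062988) zmax 0.15929441
 yaw 0.22635985429086758 black n 423 y [-0.011  0.005  0.011] r max 0.156
 ang from upright (away +) deg [ 9.1  9.5 10.5 12.2 13.6]
 circle dx,z,R [-0.00870592  0.05213364] 0.09835107124529104 x ext [-0.10306443  0.09953732] y ext [-0.08324667  0.08454588]
cheek 0.0 [(np.int64(1174), np.float64(0.004000000000000021)), (np.int64(1214), np.float64(0.0010000000000000182)), (np.int64(1237), np.float64(0.00300000000000002)), (np.int64(1256), np.float64(0.002000000000000019))]
cheek 0.06 [(np.int64(1055), np.float64(0.004000000000000021)), (np.int64(1121), np.float64(0.0010000000000000182)), (np.int64(1127), np.float64(0.00300000000000002)), (np.int64(1143), np.float64(0.002000000000000019))]
cover 0.06 [(np.int64(4245), np.float64(0.00300000000000002)), (np.int64(4367), np.float64(0.002000000000000019)), (np.int64(4380), np.float64(1.734723475976807e-17)), (np.int64(4418), np.float64(0.0010000000000000182))]
 tab end x,z [0.02457266 0.03614342] [0.1451877
[... 798 characters left out ...]
cheek 0.06 [(np.int64(1851), np.float64(1.734723475976807e-17)), (np.int64(1856), np.float64(0.00300000000000002)), (np.int64(1993), np.float64(0.002000000000000019)), (np.int64(1995), np.float64(0.0010000000000000182))]
cover 0.06 [(np.int64(6929), np.float64(-0.0009999999999999835)), (np.int64(6993), np.float64(0.002000000000000019)), (np.int64(7114), np.float64(1.734723475976807e-17)), (np.int64(7132), np.float64(0.0010000000000000182))]
 tab end x,z [0.02856679 0.04039732] [0.14449963 0.15054585]
-90 134 0.1077; -80 320 0.1077; -70 728 0.1079; -60 1021 0.1083; -50 1295 0.1086; -40 1925 0.1072; -30 1505 0.0998; -20 1602 0.1002; -10 1623 0.1005; 0 1452 0.1007; 10 793 0.1012; 20 285 0.1012;
```

```bash
cat >> h.py <<'E'
from scipy.spatial.transform import Rotation as Ro
BOX={'b':((.5654,-.2137),.226),'g':((.5022,.1531),.210)}
def tgt(b,x,y,z,tilt=0):  # tool down, tool x along box x
    (cx,cy),a=BOX[b]; c,s=np.cos(a),np.sin(a)
    return np.array([cx+c*x-s*y,cy+s*x+c*y,z]), Ro.from_matrix(np.array([[c,s,0],[s,-c,0],[0,0,-1]]).T)
def loc(b,p):
    (cx,cy),a=BOX[b]; d=np.array(p[:2])-[cx,cy]; c,s=np.cos(a),np.sin(a)
    return np.round([c*d[0]+s*d[1],-s*d[0]+c*d[1],p[2]],4)
def rows(st,T,n):
    p=np.array(st['ee_pos']);R=Ro.from_quat(st['tcp_rot']);P,Q=T
    w=(R.inv()*Q).as_rotvec(); d=(P-p)/n; 
    for i in range(n):
        print(np.round(R.inv().apply(d)*1000,1).tolist(),np.round(w/n,3).tolist()); R=R*Ro.from_rotvec(w/n)
E
python3 - <<'E'
from h import *
from workcell import arm
rows(arm.read_state(),tgt('b',.085,.003,.27),16)
E
```

```text
[-9.8, -36.4, -2.4] [-0.0, 0.0, -0.097]
[-6.2, -37.1, -2.4] [-0.0, 0.0, -0.097]
[-2.6, -37.6, -2.4] [-0.0, 0.0, -0.097]
[1.0, -37.6, -2.4] [-0.0, 0.0, -0.097]
[4.7, -37.4, -2.4] [-0.0, 0.0, -0.097]
[8.3, -36.7, -2.4] [-0.0, 0.0, -0.097]
[11.8, -35.8, -2.4] [-0.0, 0.0, -0.097]
[15.2, -34.5, -2.4] [-0.0, 0.0, -0.097]
[18.5, -32.8, -2.4] [-0.0, 0.0, -0.097]
[21.6, -30.9, -2.4] [-0.0, 0.0, -0.097]
[24.5, -28.6, -2.4] [-0.0, 0.0, -0.097]
[27.1, -26.1, -2.4] [-0.0, 0.0, -0.097]
[29.5, -23.4, -2.4] [-0.0, 0.0, -0.097]
[31.6, -20.4, -2.4] [-0.0, 0.0, -0.097]
[33.5, -17.3, -2.4] [-0.0, 0.0, -0.097]
[35.0, -13.9, -2.4] [-0.0, 0.0, -0.097]
```

Call:
{"name": "move_arm", "arguments": {"moves": [-10,-36,-5,0,0,-0.097,0,-6,-37,-5,0,0,-0.097,0,-3,-38,-5,0,0,-0.097,0,1,-38,-5,0,0,-0.097,0,5,-37,-5,0,0,-0.097,0,8,-37,-5,0,0,-0.097,0,12,-36,-5,0,0,-0.097,0,15,-34,0,0,0,-0.097,0]}}

```text
time_s: 0.9
ee_pos: [0.3856, -0.3372, 0.2667]
tcp_rot: [0.963, -0.27, 0.0, 0.0]
force: [0.4, -1.1, 0.1]
grip_width: 0.0
```

Call:
{"name": "move_arm", "arguments": {"moves": [18,-33,0,0,0,-0.097,0,22,-31,0,0,0,-0.097,0,24,-29,0,0,0,-0.097,0,27,-26,0,0,0,-0.097,0,30,-23,0,0,0,-0.097,0,32,-20,0,0,0,-0.097,0,33,-17,0,0,0,-0.097,0,35,-14,0,0,0,-0.097,0]}}

```text
time_s: 1.7
ee_pos: [0.6484, -0.191, 0.2659]
tcp_rot: [0.993, 0.115, -0.0, -0.0]
force: [-0.4, 0.4, 0.2]
grip_width: -0.0001
```

Run:
```python
from h import *
from workcell import arm,viewer
s=arm.read_state(); print(s['time_s'],loc('b',s['ee_pos']),s['grip_width'],s['force'],s['qpos'])
rows(s,tgt('b',.085,.003,.175),6)
c=viewer.read_camera('side'); cv2.imwrite('pics/s1.png',c['img'][...,::-1])
```

```text
1.7 [0.086  0.0035 0.2659] -0.0001353590454749417 [-0.38993343  0.41543675  0.19784116] [-2.86499380e-01  6.31563197e-01  6.80586118e-01  1.62028342e+00
 -1.46518231e-05  1.05430123e+00]
[-0.2, 0.1, 15.2] [-0.0, 0.0, 0.001]
[-0.2, 0.1, 15.2] [-0.0, 0.0, 0.001]
[-0.2, 0.1, 15.2] [-0.0, 0.0, 0.001]
[-0.2, 0.1, 15.2] [-0.0, 0.0, 0.001]
[-0.2, 0.1, 15.2] [-0.0, 0.0, 0.001]
[-0.2, 0.1, 15.2] [-0.0, 0.0, 0.001]
```

View pics/s1.png

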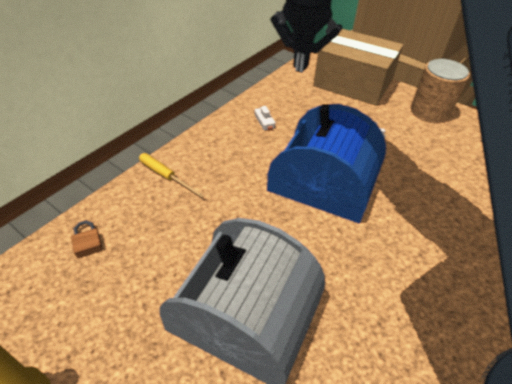

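The picture shows the closed fingers (tip near 300,68) above and beyond the blue tab (325,118), as planned. Next I descend behind the tab.

Call:
{"name": "move_arm", "arguments": {"moves": [0,0,15,0,0,0,0,0,0,16,0,0,0,0,0,0,16,0,0,0,0,0,0,16,0,0,0,0,0,0,15,0,0,0,0,0,0,15,0,0,0,0,-8,0,0,0,0,0,0,-8,0,0,0,0,0,0]}}

```text
time_s: 2.55
ee_pos: [0.631, -0.1957, 0.1733]
tcp_rot: [0.994, 0.113, -0.0, -0.0]
force: [0.2, -0.8, -0.1]
grip_width: 0.0001
```

Call:
{"name": "move_arm", "arguments": {"moves": [-8,0,0,0,0,0,0,-8,0,0,0,0,0,0,-8,0,0,0,0,0,0,-8,0,0,0,0,0,0,-8,0,0,0,0,0,0,-8,0,0,0,0,0,0,-8,0,0,0,0,0,0,-8,0,0,0,0,0,0]}}

```text
time_s: 3.35
ee_pos: [0.5687, -0.2101, 0.1732]
tcp_rot: [0.994, 0.113, -0.0, -0.0]
force: [1.3, -0.3, -0.6]
grip_width: 0.0002
```

Call:
{"name": "move_arm", "arguments": {"moves": [-6,0,0,0,0,0,0,-6,0,0,0,0,0,0,-6,0,0,0,0,0,0,-5,0,0,0,0,0,0,-3,0,0,0,0,0,0,-2,0,0,0,0,0,0,-2,0,0,0,0,0,0,0,0,0,0,0,0,0]}}

```text
time_s: 4.15
ee_pos: [0.54, -0.2167, 0.1733]
tcp_rot: [0.994, 0.113, -0.0, 0.0]
force: [0.1, 0.1, 0.1]
grip_width: -0.0001
```

```bash
cat > look.py <<'E'
import sys
from h import *
from workcell import arm,viewer
b,f=sys.argv[1:3]
s=arm.read_state(); print(s['time_s'],loc(b,s['ee_pos']),s['force'].round(1))
for n in('top','side'): 
    c=viewer.read_camera(n); np.savez('pics/'+n,**c)
    p,ok=cloud(c); H=cv2.cvtColor(c['img'],cv2.COLOR_RGB2HSV)
    (cx,cy),a=BOX[b]; d=p[...,:2]-[cx,cy]; x=d@[np.cos(a),np.sin(a)]; y=d@[-np.sin(a),np.cos(a)]; z=p[...,2]-.05
    r=np.hypot(x,z); m=ok&(H[...,2]<45)&(abs(y)<.014)&(r>.115)&(r<.158)
    print(n,m.sum(),np.rad2deg(np.percentile(np.arctan2(x[m],z[m]),[5,50,95])).round(1) if m.sum()>5 else '')
    if n=='side': cv2.imwrite(f,c['img'][...,::-1])
E
python3 look.py b pics/s2.png
```

```text
4.15 [-0.0254  0.0027  0.1733] [0.1 0.1 0.1]
top 110 [-20.2 -16.9  -5.9]
side 207 [-20.7 -17.4  -6.1]
```

View pics/s2.png

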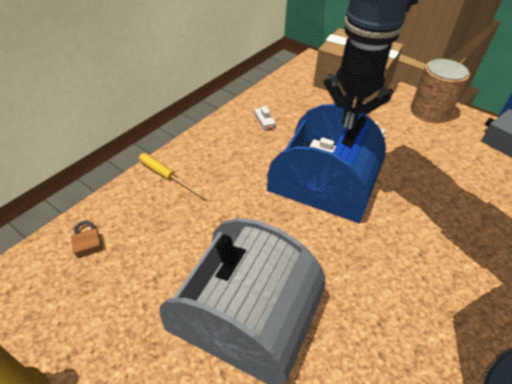

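The cover has moved with the fingers and the white carriers show at (322,145). The tab is at about -18°, so I keep pushing to the stop.

Call:
{"name": "move_arm", "arguments": {"moves": [-2,0,0,0,0,0,0,-2,0,0,0,0,0,0,-2,0,0,0,0,0,0,-1,0,0,0,0,0,0,-1,0,0,0,0,0,0,-1,0,0,0,0,0,0,-1,0,0,0,0,0,0,-1,0,0,0,0,0,0]}}

```text
time_s: 5.05
ee_pos: [0.5294, -0.2191, 0.1733]
tcp_rot: [0.994, 0.113, 0.0, -0.0]
force: [0.9, -0.3, -1.5]
grip_width: 0.0001
```

Call:
{"name": "move_arm", "arguments": {"moves": [-1,0,0,0,0,0,0,-1,0,0,0,0,0,0,-1,0,0,0,0,0,0,-1,0,0,0,0,0,0,-1,0,0,0,0,0,0,-1,0,0,0,0,0,0,0,0,0,0,0,0,0,0,0,0,0,0,0,0]}}

```text
time_s: 5.85
ee_pos: [0.5255, -0.2202, 0.1738]
tcp_rot: [0.994, 0.113, 0.002, -0.0]
force: [14.7, 3.6, -3.2]
grip_width: 0.0
```

The steady 15 N says the cover is on its stop. I back off and rise.

Call:
{"name": "move_arm", "arguments": {"moves": [10,0,0,0,0,0,0,20,0,0,0,0,0,0,10,0,-20,0,0,0,0,0,0,-30,0,0,0,0,0,0,-30,0,0,0,0,0,0,-10,0,0,0,0,0,0,0,0,0,0,0,0,0,0,0,0,0,0]}}

```text
time_s: 6.65
ee_pos: [0.5624, -0.2115, 0.2622]
tcp_rot: [0.994, 0.113, -0.001, -0.0]
force: [-0.5, -0.7, -0.5]
grip_width: 0.0002
```

```bash
python3 look.py b pics/s3.png
python3 - <<'E'
from h import *
from workcell import arm
s=arm.read_state();rows(s,tgt('g',-.03,.001,.265),16); print(loc('g',s['ee_pos']))
E
```

```text
6.65 [-0.0024  0.0029  0.2622] [-0.5 -0.7 -0.5]
top 304 [-25.7 -21.8 -20.5]
side 174 [-26.1 -23.3 -20.6]
[-0.4, -23.1, -0.2] [-0.0, 0.0, 0.001]
[-0.4, -23.1, -0.2] [-0.0, 0.0, 0.001]
[-0.5, -23.1, -0.2] [-0.0, 0.0, 0.001]
[-0.5, -23.1, -0.2] [-0.0, 0.0, 0.001]
[-0.5, -23.1, -0.2] [-0.0, 0.0, 0.001]
[-0.5, -23.1, -0.2] [-0.0, 0.0, 0.001]
[-0.6, -23.1, -0.2] [-0.0, 0.0, 0.001]
[-0.6, -23.1, -0.2] [-0.0, 0.0, 0.001]
[-0.6, -23.1, -0.2] [-0.0, 0.0, 0.001]
[-0.6, -23.1, -0.2] [-0.0, 0.0, 0.001]
[-0.7, -23.1, -0.2] [-0.0, 0.0, 0.001]
[-0.7, -23.1, -0.2] [-0.0, 0.0, 0.001]
[-0.7, -23.1, -0.2] [-0.0, 0.0, 0.001]
[-0.7, -23.1, -0.2] [-0.0, 0.0, 0.001]
[-0.7, -23.1, -0.2] [-0.0, 0.0, 0.001]
[-0.8, -23.1, -0.2] [-0.0, 0.0, 0.001]
[-0.0174 -0.369   0.2619]
```

View pics/s3.png

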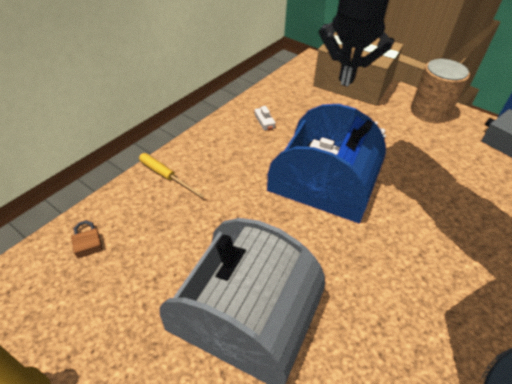

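Blue tab is at about -23.5° (nominal -24) and at its stop, with the carriers exposed. Now the grey box.

Call:
{"name": "move_arm", "arguments": {"moves": [0,-31,0,0,0,0,0,0,-31,0,0,0,0,0,0,-31,0,0,0,0,0,0,-31,0,0,0,0,0,0,-31,0,0,0,0,0,0,-31,0,0,0,0,0,0,-31,0,0,0,0,0,0,-31,0,0,0,0,0]}}

```text
time_s: 7.55
ee_pos: [0.5061, 0.0313, 0.2624]
tcp_rot: [0.994, 0.113, -0.001, -0.0]
force: [-0.9, -0.1, 0.2]
grip_width: -0.0003
```

Call:
{"name": "move_arm", "arguments": {"moves": [-3,-31,0,0,0,0,0,-3,-31,0,0,0,0,0,-2,-30,0,0,0,0.013,0,-2,-30,0,0,0,0,0,0,0,0,0,0,0,0,0,0,0,0,0,0,0,0,0,0,0,0,0,0,0,0,0,0,0,0,0]}}

```text
time_s: 8.35
ee_pos: [0.4705, 0.1462, 0.2631]
tcp_rot: [0.994, 0.106, -0.0, 0.0]
force: [-0.1, 0.1, -0.3]
grip_width: 0.0001
```

```bash
python3 - <<'E'
from h import *
from workcell import arm
s=arm.read_state(); print(loc('g',s['ee_pos']),s['force'],s['qpos'].round(2))
E
python3 look.py g pics/s4.png
```

```text
[-3.250e-02 -2.000e-04  2.631e-01] [-0.06649945  0.11271662 -0.32225974] [ 0.3   0.2   0.02  1.4  -0.    1.66]
8.35 [-3.250e-02 -2.000e-04  2.631e-01] [-0.1  0.1 -0.3]
top 227 [10.  11.  14.4]
side 370 [10.2 11.1 14.8]
```

View pics/s4.png

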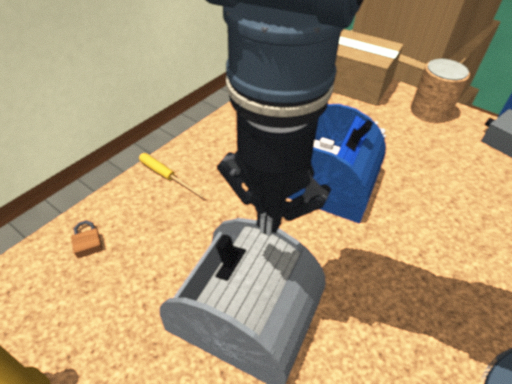

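Call:
{"name": "move_arm", "arguments": {"moves": [0,0,15,0,0,0,0,0,0,16,0,0,0,0,0,0,16,0,0,0,0,0,0,16,0,0,0,0,0,0,15,0,0,0,0,0,0,15,0,0,0,0,8,0,0,0,0,0,0,8,0,0,0,0,0,0]}}

```text
time_s: 9.25
ee_pos: [0.4867, 0.1502, 0.1708]
tcp_rot: [0.994, 0.106, 0.0, -0.0]
force: [-0.1, 0.0, 0.6]
grip_width: 0.0
```

Call:
{"name": "move_arm", "arguments": {"moves": [8,0,0,0,0,0,0,8,0,0,0,0,0,0,8,0,0,0,0,0,0,8,0,0,0,0,0,0,8,0,0,0,0,0,0,8,0,0,0,0,0,0,8,0,0,0,0,0,0,8,0,0,0,0,0,0]}}

```text
time_s: 10.05
ee_pos: [0.5491, 0.164, 0.1703]
tcp_rot: [0.994, 0.106, -0.0, -0.0]
force: [-3.6, -0.0, -0.7]
grip_width: 0.0002
```

Call:
{"name": "move_arm", "arguments": {"moves": [6,0,0,0,0,0,0,6,0,0,0,0,0,0,3,0,3,0,0,0,0,3,0,4,0,0,0,0,3,0,4,0,0,0,0,3,0,4,0,0,0,0,3,0,4,0,0,0,0,0,0,0,0,0,0,0]}}

```text
time_s: 10.85
ee_pos: [0.5749, 0.1696, 0.1505]
tcp_rot: [0.994, 0.106, -0.0, 0.0]
force: [0.7, 0.2, 0.1]
grip_width: 0.0
```

```bash
python3 look.py g pics/s5.png
```

```text
10.85 [0.0746 0.0009 0.1505] [0.7 0.2 0.1]
top 148 [24.4 38.9 41.9]
side 183 [24.2 39.3 40.8]
```

View pics/s5.png

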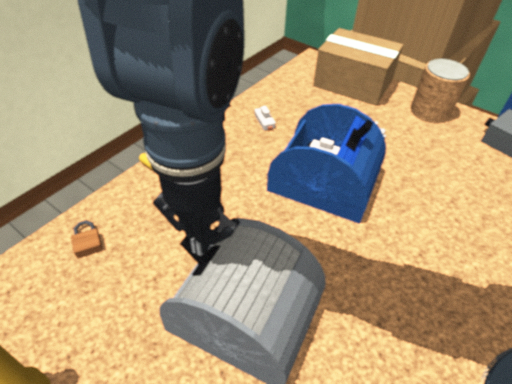

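The cover follows and the tab (205,262) is near 40°. I continue down and out to the stop.

Call:
{"name": "move_arm", "arguments": {"moves": [2,0,3,0,0,0,0,2,0,3,0,0,0,0,2,0,3,0,0,0,0,2,0,2,0,0,0,0,1,0,1,0,0,0,0,1,0,1,0,0,0,0,0,0,0,0,0,0,0,0,0,0,0,0,0,0]}}

```text
time_s: 11.75
ee_pos: [0.5846, 0.1717, 0.1382]
tcp_rot: [0.994, 0.106, -0.0, 0.0]
force: [-0.2, -0.8, -0.5]
grip_width: 0.0001
```

Call:
{"name": "move_arm", "arguments": {"moves": [0.6,0,0.8,0,0,0,0,0.6,0,0.8,0,0,0,0,0.6,0,0.8,0,0,0,0,0,0,0,0,0,0,0,0,0,0,0,0,0,0,0,0,0,0,0,0,0,0,0,0,0,0,0,0,0,0,0,0,0,0,0]}}

```text
time_s: 12.55
ee_pos: [0.5863, 0.172, 0.1363]
tcp_rot: [0.994, 0.106, 0.0, -0.0]
force: [-4.8, -1.3, 7.6]
grip_width: 0.0003
```

Call:
{"name": "move_arm", "arguments": {"moves": [0.6,0,0.8,0,0,0,0,0.6,0,0.8,0,0,0,0,0,0,0,0,0,0,0,0,0,0,0,0,0,0,0,0,0,0,0,0,0,0,0,0,0,0,0,0,0,0,0,0,0,0,0,0,0,0,0,0,0,0]}}

```text
time_s: 13.35
ee_pos: [0.5869, 0.1721, 0.1358]
tcp_rot: [0.994, 0.106, -0.0, -0.0]
force: [-15.8, -3.3, 26.8]
grip_width: -0.0003
```

Call:
{"name": "move_arm", "arguments": {"moves": [-6,0,-6,0,0,0,0,-15,0,-10,0,0,0,0,-15,0,-25,0,0,0,0,-15,0,-30,0,0,0,0,-20,0,-30,0,0,0,0,-30,0,-30,0,0,0,0,-30,0,0,0,0,0,0,0,0,0,0,0,0,0]}}

```text
time_s: 14.15
ee_pos: [0.4576, 0.1442, 0.2667]
tcp_rot: [0.994, 0.106, 0.001, -0.0]
force: [0.9, -0.0, -0.3]
grip_width: 0.0002
```

```bash
python3 look.py g pics/s6.png; python3 look.py b pics/s7.png
```

```text
14.15 [-0.0455  0.0006  0.2667] [ 0.9 -0.  -0.3]
top 261 [45.9 46.9 48.7]
side 307 [46.3 47.2 48.2]
14.25 [-0.0229  0.373   0.2656] [ 0.5  0.5 -0.1]
top 290 [-25.6 -21.7 -20.5]
side 133 [-25.4 -23.2 -20.7]
```

View pics/s6.png

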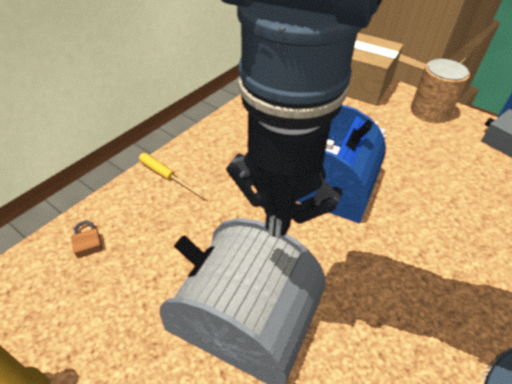

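The grey tab (190,250) lies at its end with no toggles visible. Its visible face at 47°, plus half its thickness (about 3°), gives the shut angle of 50°. The robot is clear of both boxes, so I hand in.

```bash
python3 -c "
from workcell import ticket; print(ticket.sign_off())"
```

```text
the job is handed in; nothing more can be done
None
```

I rolled the blue fuse cover fully open first, then the grey switch cover fully shut. Both were done by pushing the tabs with closed fingers, without gripping. I handed in at about 14 s of the 48 s allowed.

| Cover | Held force at the stop | Tab angle after release |
|---|---|---|
| Blue fuse, open | about 15 N | about -23.5° (nominal -24°) |
| Grey switch, shut | about 31 N | visible face at 47°, so the tab's middle is at about 50° (nominal 50°) |

- **After release:** the last picture shows the grey cover shut with no toggles visible. Re-measuring the blue tab after the grey box was done showed it had not moved.
- **Clearance:** the arm was left clear above the boxes, with the wrist force near zero.
- **Checks:** none failed. The two cameras agreed on the grey tab to within 1° and on the blue tab to within about 1.5°.

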